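# Return the snap gauge to its rack and close the hold-down bar

### The job

The snap gauge left standing on the granite plate belongs in the free slot of the gauge rack. Lower it edgewise into that slot, without letting it drop, until it sits fully home on the slot floor, and let go; then swing the hinged hold-down bar over the gauges until it rests fully down in its catch. Leave the two gauges already racked, the setting ring and the tool holder where they are.

Things in the scene. Friction and masses are not known exactly. Their poses are not given: they have to be found in the camera images.
- gauge: Loose snap gauge: flat steel plate 110 mm long (x), 10 thick (y), 60 tall (z), 0.3 to 0.5 kg, standing on a long edge on the granite; a 26 mm open mouth at each end. Black grip plates on both faces, x within 20 mm, heights 28 to 58: 14 mm thick there, pinch from above. Origin: centre of the lower edge. Fits only grip plates up, either way round; starts within 50 degrees of the slots' line.
- rack: Gauge rack, fixed: white block, three slots, on an aluminium base. Origin on the bench under the block; x along the slots, y across, towards the hinge. Block top 43 mm above the bench; slots at y = -54 (free), 0, +54 mm. At x = 0: steel catch fork (30 mm wide, 8 thick, gap 20, top 98 high) at y = -104, hinge cheeks (95 high) at y = +92.
- slot (a point): Centre of the free slot's floor, 18 mm above the bench, 25 below the block top; axes as the rack's. Slot 116 mm long (x), 13 wide (y), 3 mm chamfer along both long edges. Fully home, the gauge's origin is here and 35 mm stands above the block. The next gauge's grip plate begins 47 mm away in +y, the catch fork 46 mm in -y: open the fingers only part way here.
- hold_bar (a joint): Angle of the hold-down bar, rad: 0 = level across the gauges, down in the catch (end stop); starts open at 1.6 to 1.95, upright or leaning out (stop 2.05). Stiff hinge (0.3 N m friction, 2 to 3 N at the grip): stays where it is left. To close, the grip swings over towards rack -y and down. Shut, it passes 1.5 mm above gauges that are fully home.
- bar_grip (a point): Centre of the black T-grip at the bar's free end: cylinder 18 mm in diameter, 34 long, its axis along rack x; pinch its two flat ends from above; it turns between the fingers as the bar swings. 222 mm from the hinge. The bar is 16 mm wide, 6 thick. Axes turn with the bar, at joint 0 they are the rack's.
- bar_hinge (a point): Point on the hinge axis at the bar's mid width: rack x = 0, y = +92 mm, 85 mm above the bench; the axis lies along rack x. At joint angle q the grip is at rack x = 0, y = 92 - 222 cos q, height 85 + 222 sin q (mm). Axes turn with the bar.
- plate: Dark granite plate, 220 x 300 mm and 50 mm thick, fixed; origin under its centre, on the bench. The loose gauge and the setting ring stand on it.
- gauge_mid: Racked gauge in the middle slot, same outer size as the loose one, mouth 20 mm; origin at the centre of its lower edge. Leave it alone.
- gauge_end: Racked gauge in the slot nearest the hinge, same outer size, mouth 32 mm; origin at the centre of its lower edge. Leave it alone.
- ring: Steel setting ring, outer diameter 62, bore 32, 24 mm high, lying on the granite plate beside the loose gauge; origin at the centre of its underside. Leave it alone.
- holder: Tool holder (steel taper chuck) in a black foot, 86 mm across and 135 mm tall, standing on the bench beyond; origin at the centre of its underside. Leave it alone.
Mind the look-alikes: they are no part of the job. Leave any pink or purple look-alike of the gauge alone.

How it is judged:
On the way, in this order (a step that is already met when the one before it is completed fails the run):
1. the gauge stands fully home in the free slot, let go (horizontal distance between gauge and slot below 0.007 m and z of gauge in the frame of slot below 0.003 m and angle between the x axis of gauge and the x axis of rack, either way round below 0.06 rad and contact force between gauge and the fingers below 0.1 N), for 0.2 s.
2. the hold-down bar rests in its catch (value of joint hold_bar below 0.03 rad), for 0.2 s.
At the end, for the whole second after the job is handed in: Gauge in the free slot: lower edge within 3 mm of the slot floor, 7 mm of its centre, in line within 0.06 rad, upright within 0.12 rad, still; hold-down bar in its catch (joint under 0.03 rad); racked gauges within 8 mm, ring and tool holder within 15 mm, of their starts (horizontal distance between gauge and slot below 0.007 m and z of gauge in the frame of slot below 0.003 m and angle between the x axis of gauge and the x axis of rack, either way round below 0.06 rad and angle between gauge's own z axis and vertical below 0.12 rad and linear speed of gauge below 0.02 m/s and value of joint hold_bar below 0.03 rad and distance of each of gauge_mid, gauge_end from where it was at the start of the episode below 0.008 m and distance of each of ring, holder from where it was at the start of the episode below 0.015 m); the robot touches nothing.
It fails at once if the gauge is let fall (moves faster than 0.4 m/s with no finger on it) (linear speed of gauge above 0.4 m/s and contact force between gauge and the fingers below 0.05 N).
It fails at once if a racked gauge is shifted by more than 8 mm (distance of any of gauge_mid, gauge_end from where it was at the start of the episode above 0.008 m).
It fails at once if the setting ring or the tool holder is shifted by more than 15 mm (distance of any of ring, holder from where it was at the start of the episode above 0.015 m).
It also fails if it takes over 56 s, if anything falls off the work surface, if the arm or the gripper's body presses on something with over 40 N, if the wrist force passes 120 N, or if a joint passes its speed limit or range.

### The arm

A 6-joint arm with a two-finger parallel gripper is mounted at the origin on the work surface. World frame = base frame: x ahead of the robot, y to its left, z up, the work surface at z = 0. Lengths are in m, angles in rad, forces in N, time in s.
With the tool pointing down it reaches from about 0.425 to 0.95 m from the base axis. Payload 3.5 kg.
Tool frame: the origin (TCP) lies midway between the tips of the shut fingers; the grasp point (between the pads) lies ctrl.hold_point_z behind it (ctrl.hold_point_z is the distance from the TCP to the grasp point, in m); z points along the fingers, x is the direction in which the jaws open and shut, and the axes are right-handed (so a half turn about z gives the same grasp; the last joint's range is limited). The gripper opens to 85 mm and grips with 20 to 120 N. Pads are 22 mm wide; open, the fingers measure 114 mm over their backs; the gripper's body (76 mm by 85 mm) begins 54 mm behind the grasp point. The pads swing forward as they close: fully open they stand 13 mm farther back than shut.
Start: joints at [1.066, 0.286, 1.577, -0, 1.279, -0.15], TCP at [0.234, 0.633, 0.231] pointing down, gripper open.
Joint ranges: [-2.77, 2.77], [-0.9, 2.22], [0.21, 2.48], [-1.53, 4.67], [0.24, 2.81], [-2.84, 2.84]. Speed limits (rad/s): [2.79, 2.79, 3.14, 3.14, 3.14, 3.14].

### API

Orientations are given as a unit quaternion [x, y, z, w].
In Python, from plant import ctrl gives the robot as it stands.
- The arm moves only by the tool step_arm, never from a script. Its arguments are lists of equal length, an entry for each row: "gripper": the gripper's target within -1 to 1 (shut at 1, half-way at 0, fully open at -1); "linear": the shift along the tool's x, y, z in m, a list of three; "delta_rot": the turn, a rotation vector about the tool's x, y, z in degrees, a list of three. A call has 1 to 20 rows; each row is the pose to reach, as a shift and turn from the pose commanded when the call began, along the tool's axes at that moment; what a row does not reach only later rows make up. A row lasts 1/8 s, in which the tool goes at most 62.5 mm and 10.7 degrees, less where a joint would pass 70% of its speed; a pose out of reach is approached as far as the arm can. A call with a gripper value outside its range is refused whole. The fingers move at their own pace and stop on an object; "grip_force" is the grip in N (left out, the last holds). Time passes only in rows, so rows that repeat a pose let the fingers close. It gives the time, the measured TCP pose, the force and the opening at its end, in the units of the state.
- ctrl.get_state(): the state, without advancing time (a new reading comes with each control period).
- ctrl.read_camera(name): name is "side" or "top"; returns a dict with "frame" (420x560x3 uint8, red, green, blue), "fx", "fy", "cx", "cy" (pixels), "view" (4x4, takes a point from world to camera coordinates). Camera axes: x right, y down, z forward; pixel columns grow to the right and rows downward; lengths in m; the calibration is good to about 2 mm. A picture is of the moment at which its call begins. There is no depth.
- ctrl.sign_off(): hands the job in, once; it reports no verdict.
The state is a dict: "time": time; "qpos": joint angles; "dq": joint speeds; "joint_efforts": joint torques, N m; "eef_pos": TCP position; "tcp_rot": TCP orientation; "contact_force": force on the tool from outside, world axes, zero at the start; "wrist_torque": the same for the moment, N m; "opening": opening from 0.0 (shut) to 1.0 (fully open).
Only numpy, scipy, OpenCV 4.12 (cv2) and the standard library are available. Lean on these libraries where they do the work, as an engineer would, in place of code of your own. Each camera call takes 0.05 s, during which the arm holds its last target. There are 200 camera calls.

## Working session

There is one attempt and no reset: what is moved stays moved. The work goes in short steps, Python scripts to look and compute and a tool call to move; the robot and the scene stay as the last step left them, time stands still between calls to the robot, and variables do not carry over. Pictures are saved under pics/ and viewed, on a budget of 10 in all, crops included, one or two more only if the job needs it, and the job is handed in when it is done.

Besides the shell and the picture viewer there is one more tool, called in YAML: its name, and indented under it one key for each argument. step_arm: Moves the arm, as the interface text tells. Its arguments: {"type":"object","properties":{"gripper":{"type":"array"},"linear":{"type":"array"},"delta_rot":{"type":"array"},"grip_force":{"type":"number"}},"required":["gripper","linear","delta_rot"]}

```bash
ls; mkdir -p pics
python3 - <<'E'
from plant import ctrl
import cv2, numpy as np
print(ctrl.get_state()); print(ctrl.hold_point_z)
for n in("top","side"):
    c=ctrl.read_camera(n); cv2.imwrite(f"pics/{n}0.png",c["frame"][:,:,::-1]); print(n,[c[k] for k in("fx","fy","cx","cy")],c["view"])
E
```

```text
pics
{'time': 0.0, 'qpos': array([ 1.06600000e+00,  2.87193988e-01,  1.57815752e+00, -6.07585095e-06,
        1.27860446e+00, -1.49997513e-01]), 'dq': array([-0.00038809,  0.00050118, -0.0033828 ,  0.00199842, -0.0011923 ,
       -0.00173385]), 'joint_efforts': array([-7.73835800e-04, -4.05971074e+01, -2.92628253e+01, -7.97999405e-05,
        5.75276950e-03,  5.26286588e-07]), 'eef_pos': array([0.23415021, 0.63239341, 0.22993884]), 'tcp_rot': array([ 8.20791748e-01,  5.71226322e-01, -1.05858818e-03,  5.25085861e-04]), 'contact_force': array([-0.74180975, -0.58381072,  1.25276468]), 'wrist_torque': array([-0.00667658,  0.0304589 ,  0.01303144]), 'opening': 0.9986458543432759}
0.0187
top [438.98989573237816, 438.98989573237816, 277.72757737059294, 207.46088361447207] [[-0.02725299 -0.99961105  0.0059184  -0.0919056 ]
 [-0.99739614  0.02679618 -0.06695447  0.56984961]
 [ 0.06676984 -0.0077277  -0.99773848  1.0906493 ]
 [ 0.          0.          0.          1.        ]]
side [496.3812987038128, 496.3812987038128, 276.0493321386154, 222.18924182782047] [[ 0.68916573 -0.72457853 -0.00604521 -0.44040356]
 [-0.52636768 -0.49487375 -0.69140222  0.30885179]
 [ 0.49798359  0.47967272 -0.72244475  1.04123196]
 [ 0.          0.          0.          1.        ]]
```

View pics/top0.png

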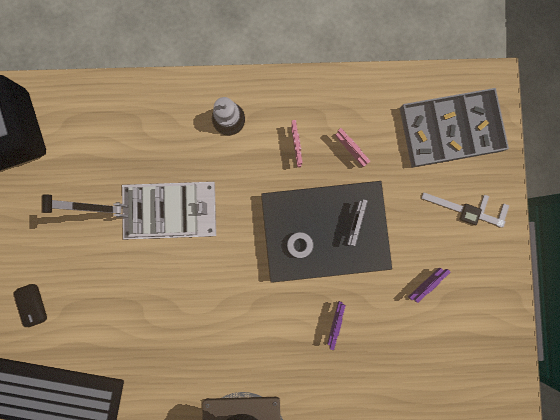

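View pics/side0.png

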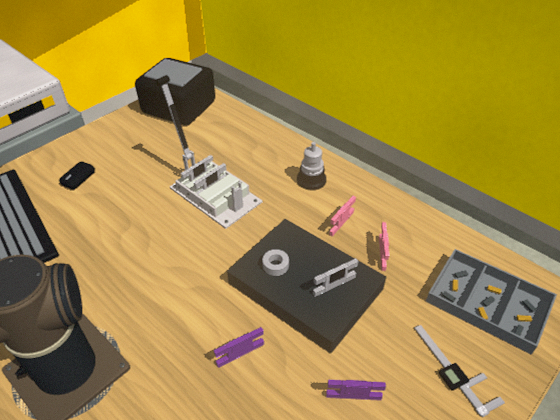

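Run:
```python
import cv2, numpy as np
t=cv2.imread("pics/top0.png"); s=cv2.imread("pics/side0.png")
def cr(im,x,y,w,h,k): return cv2.resize(im[y:y+h,x:x+w],None,fx=k,fy=k,interpolation=cv2.INTER_CUBIC)
o=np.zeros((600,800,3),np.uint8)
o[:300,:460]=cr(t,110,175,115,75,4)
o[:300,470:800]=cr(t,335,192,55,50,6)
o[300:,:400]=cr(s,165,150,100,75,4)
o[300:,400:]=cr(s,295,235,100,75,4)
cv2.imwrite("pics/crop1.png",o)
```

```text
(no output)
```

View pics/crop1.png

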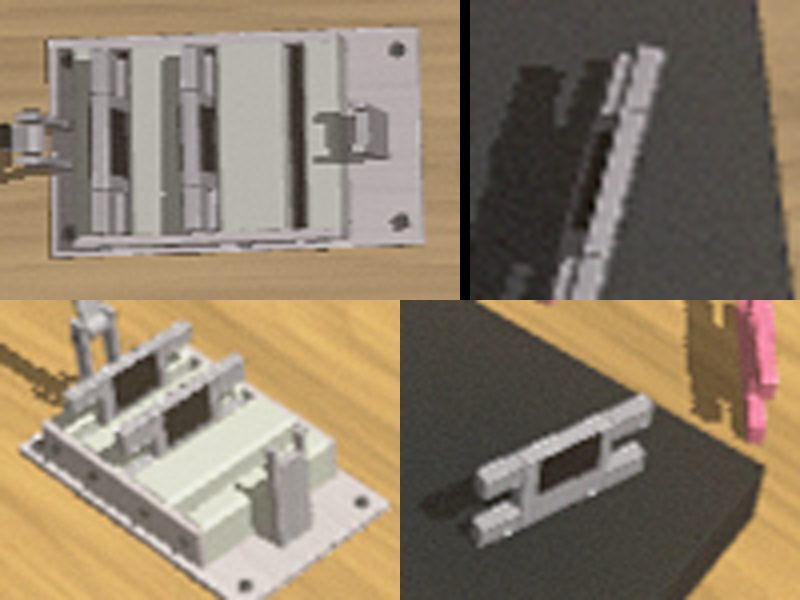

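```bash
cat > h.py <<'E'
import numpy as np, cv2
from scipy.optimize import least_squares, minimize
def proj(c,P):
    P=np.atleast_2d(P); q=P@c["view"][:3,:3].T+c["view"][:3,3]
    return np.c_[c["fx"]*q[:,0]/q[:,2]+c["cx"], c["fy"]*q[:,1]/q[:,2]+c["cy"]]
def tf(p,L):  # p=(x,y,yaw), L local points with z absolute
    L=np.atleast_2d(L); c,s=np.cos(p[2]),np.sin(p[2])
    return np.c_[p[0]+c*L[:,0]-s*L[:,1], p[1]+s*L[:,0]+c*L[:,1], L[:,2]]
E
python3 - <<'E'
from plant import ctrl
from h import *
T=ctrl.read_camera("top"); S=ctrl.read_camera("side")
# rack
t=lambda x,y:(110+x/4,175+y/4); s=lambda x,y:(165+x/4,150+(y-300)/4)
top=[((.058,-.054,.043),t(294,43)),((-.058,-.054,.043),t(298,228)),((.055,.005,.078),t(182,45)),((-.055,.005,.078),t(182,235)),((.055,.059,.078),t(92,47)),((-.055,.059,.078),t(92,237))]
sd=[((-.055,0,.078),s(120,432)),((.055,0,.078),s(242,360)),((-.055,.054,.078),s(68,397)),((.055,.054,.078),s(190,327)),((-.015,-.108,.098),s(268,455)),((.015,-.104,.098),s(306,432))]
def r(p,a=(top,sd)):
    out=[]
    for c,l in zip((T,S),a):
        out.append(proj(c,tf(p,[k[0] for k in l]))-np.array([k[1] for k in l]))
    return np.vstack(out).ravel()
f=least_squares(r,[.5,.2,0],loss="soft_l1",x_scale=[.1,.1,.1]); R=f.x; print("rack",R); print(r(R).reshape(-1,2).round(1).tolist())
# bar
def rb(q):
    g=tf(R,[[0,.092-.222*np.cos(q[0]),.085+.222*np.sin(q[0])]])
    return np.r_[(proj(T,g)-[47,203]).ravel(),(proj(S,g)-[165,80]).ravel()]
f=least_squares(rb,[1.8]); print("bar",f.x,f.fun.round(1))
# gauge hulls
M=[]
for c,(x0,y0,x1,y1) in ((T,(343,192,375,250)),(S,(305,250,365,305))):
    g=cv2.cvtColor(c["frame"],cv2.COLOR_RGB2GRAY); m=np.zeros_like(g); m[y0:y1,x0:x1]=(g[y0:y1,x0:x1]>105)*255
    m=cv2.morphologyEx(m,cv2.MORPH_OPEN,np.ones((2,2)))
    h=cv2.convexHull(cv2.findNonZero(m)); M.append(h); print(h.reshape(-1,2).min(0),h.reshape(-1,2).max(0),cv2.contourArea(h))
B=np.array([[x,y,z] for x in(-.055,.055) for y in(-.005,.005) for z in(.05,.11)])
def cost(p):
    J=0
    for c,h in zip((T,S),M):
        a=cv2.convexHull(proj(c,tf(p,B)).astype(np.float32)); h=h.astype(np.float32)
        i=cv2.intersectConvexConvex(a,h)[0]; J+=1-i/(cv2.contourArea(a)+cv2.contourArea(h)-i)
    return J
b=min((minimize(cost,[.5+dx,-.3+dy,w],method="Nelder-Mead",options=dict(initial_simplex=np.array([[.5+dx,-.3+dy,w]]*4)+np.vstack([np.zeros(3),np.diag([.02,.02,.2])]))) for dx in(-.02,.0,.02) for dy in(-.03,0,.03) for w in(-.3,.3)),key=lambda f:f.fun)
print("gauge",b.x,b.fun)
for c in(T,S): print(proj(c,tf(b.x,B)).round(0).tolist())
E
```

```text
rack [0.56726575 0.179139   0.00356557]
[[-0.1, 0.1], [-0.4, 0.7], [0.2, -0.1], [0.8, -1.7], [0.1, 0.1], [0.6, -1.5], [-0.4, 0.5], [-0.5, -0.8], [-0.2, 0.2], [-0.4, -0.9], [0.7, 0.5], [-1.4, -0.2]]
bar [1.82578989] [ 1.1  0.9 -2.3  1.3]
[349 201] [367 246] 343.0
[315 251] [365 296] 1293.5
gauge [ 0.52072413 -0.29680174 -0.30293301] 0.5765260858728264
[[352.0, 246.0], [356.0, 246.0], [348.0, 244.0], [352.0, 245.0], [363.0, 202.0], [368.0, 200.0], [359.0, 201.0], [364.0, 199.0]]
[[316.0, 299.0], [317.0, 282.0], [313.0, 295.0], [314.0, 279.0], [356.0, 279.0], [359.0, 263.0], [354.0, 276.0], [357.0, 260.0]]
```

```bash
cat >> h.py <<'E'
from scipy.spatial.transform import Rotation as Ro
def plan(ctrl,way):  # way: (x,y,z,tool-x angle deg)
    s=ctrl.get_state(); R=Ro.from_quat(s["tcp_rot"])
    print("t",round(s["time"],2),"tcp",s["eef_pos"].round(4),"F",s["contact_force"].round(1),"open",round(s["opening"],3),"q",s["qpos"].round(2))
    for x,y,z,a in way:
        a=np.radians(a); c,n=np.cos(a),np.sin(a)
        G=Ro.from_matrix(np.array([[c,n,0],[n,-c,0],[0,0,-1]]))
        print("lin",R.inv().apply(np.array([x,y,z])-s["eef_pos"]).round(4),"rot",np.degrees((R.inv()*G).as_rotvec()).round(2))
E
python3 - <<'E'
from plant import ctrl
from h import *
plan(ctrl,[(.40,.32,.24,72.6),(.5,0,.24,72.6),(.521,-.297,.2,72.6)])
E
```

```text
t 0.2 tcp [0.2343 0.6326 0.2304] F [ 0.1  0.6 -0.3] open 0.998 q [ 1.07  0.29  1.58  0.    1.28 -0.15]
lin [-0.2356  0.264  -0.0093] rot [-0.02  0.09 -2.93]
lin [-0.5009  0.4689 -0.0089] rot [-0.02  0.09 -2.93]
lin [-0.7721  0.5918  0.0314] rot [-0.02  0.09 -2.93]
```

step_arm:
  gripper: [-1,-1,-1,-1,-1,-1,-1,-1,-1,-1,-1,-1,-1,-1,-1,-1,-1,-1,-1]
  linear:
    - [-0.04,0.045,-0.009]
    - [-0.08,0.09,-0.009]
    - [-0.12,0.134,-0.009]
    - [-0.16,0.18,-0.009]
    - [-0.2,0.224,-0.009]
    - [-0.236,0.264,-0.009]
    - [-0.284,0.301,-0.009]
    - [-0.332,0.338,-0.009]
    - [-0.38,0.375,-0.009]
    - [-0.428,0.412,-0.009]
    - [-0.476,0.45,-0.009]
    - [-0.501,0.469,-0.009]
    - [-0.555,0.494,-0.001]
    - [-0.609,0.518,0.007]
    - [-0.663,0.543,0.015]
    - [-0.717,0.567,0.023]
    - [-0.772,0.592,0.031]
    - [-0.772,0.592,0.031]
    - [-0.772,0.592,0.031]
  delta_rot:
    - [0,0,-1]
    - [0,0,-2]
    - [0,0,-3]
    - [0,0,-3]
    - [0,0,-3]
    - [0,0,-3]
    - [0,0,-3]
    - [0,0,-3]
    - [0,0,-3]
    - [0,0,-3]
    - [0,0,-3]
    - [0,0,-3]
    - [0,0,-3]
    - [0,0,-3]
    - [0,0,-3]
    - [0,0,-3]
    - [0,0,-3]
    - [0,0,-3]
    - [0,0,-3]
  grip_force: 60

```text
time: 2.58
eef_pos: [0.5211, -0.2964, 0.1999]
tcp_rot: [0.806, 0.592, 0.0, -0.001]
contact_force: [-0.3, 0.1, -0.2]
opening: 1.003
```

Run:
```python
from plant import ctrl
from h import *
plan(ctrl,[(.521,-.297,.081,72.6)])
s=ctrl.read_camera("side"); t=ctrl.read_camera("top")
def cr(im,x,y,w,h,k): return cv2.resize(im[y:y+h,x:x+w,::-1],None,fx=k,fy=k,interpolation=cv2.INTER_CUBIC)
o=np.hstack([cr(s["frame"],270,180,130,160,3),cr(t["frame"],300,150,120,160,3)[:480]])
cv2.imwrite("pics/c2.png",o); print(o.shape)
```

```text
t 2.58 tcp [ 0.5211 -0.2964  0.1999] F [-0.3  0.1 -0.2] open 1.003 q [-0.69  0.15  1.8   0.    1.2  -1.95]
lin [-0.0007  0.0002  0.1189] rot [-0.06 -0.05  0.03]
(480, 750, 3)
```

View pics/c2.png

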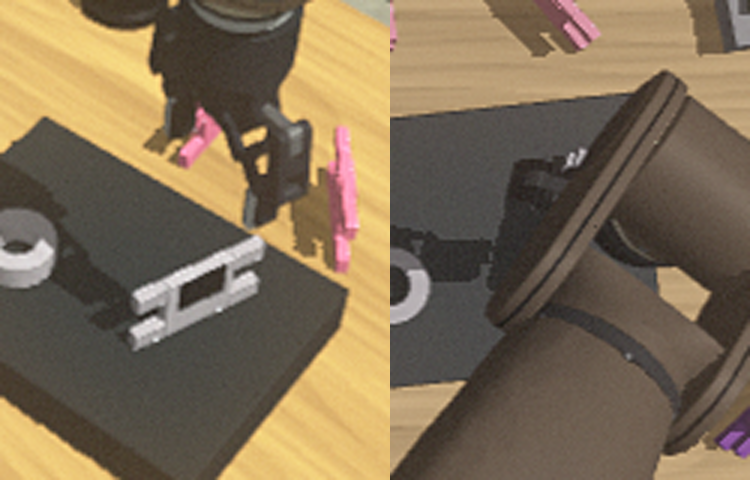

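step_arm:
  gripper: [-1,-1,-1,-1,1,1,1,1,1,1,1,1]
  linear:
    - [0,0,0.04]
    - [0,0,0.08]
    - [0,0,0.11]
    - [0,0,0.119]
    - [0,0,0.119]
    - [0,0,0.119]
    - [0,0,0.119]
    - [0,0,0.119]
    - [0,0,0.119]
    - [0,0,0.119]
    - [0,0,0.119]
    - [0,0,0.119]
  delta_rot:
    - [0,0,0]
    - [0,0,0]
    - [0,0,0]
    - [0,0,0]
    - [0,0,0]
    - [0,0,0]
    - [0,0,0]
    - [0,0,0]
    - [0,0,0]
    - [0,0,0]
    - [0,0,0]
    - [0,0,0]

```text
time: 4.18
eef_pos: [0.5221, -0.2968, 0.0826]
tcp_rot: [0.806, 0.592, 0.001, 0.001]
contact_force: [0.8, 2.7, 5.3]
opening: 0.15
```

Run:
```python
from plant import ctrl
from h import *
plan(ctrl,[(.521,-.297,.2,72.6),(.567,.125,.2,90)])
```

```text
t 4.17 tcp [ 0.5221 -0.2968  0.0826] F [0.8 2.7 5.3] open 0.15 q [-0.69  0.29  1.87  0.    0.98 -1.95]
lin [-0.0005 -0.0008 -0.1174] rot [ 0.09 -0.01  0.05]
lin [ 0.416  -0.0827 -0.1175] rot [ 9.000e-02  1.000e-02 -1.735e+01]
```

step_arm:
  gripper: [1,1,1,1,1,1,1,1,1,1,1,1,1,1,1,1,1,1]
  linear:
    - [0,0,-0.02]
    - [0,0,-0.05]
    - [0,0,-0.085]
    - [0,0,-0.119]
    - [0.04,-0.008,-0.119]
    - [0.08,-0.016,-0.119]
    - [0.12,-0.024,-0.119]
    - [0.16,-0.032,-0.119]
    - [0.2,-0.04,-0.119]
    - [0.24,-0.048,-0.119]
    - [0.28,-0.056,-0.119]
    - [0.32,-0.064,-0.119]
    - [0.36,-0.072,-0.119]
    - [0.39,-0.078,-0.119]
    - [0.41,-0.082,-0.119]
    - [0.416,-0.083,-0.119]
    - [0.416,-0.083,-0.119]
    - [0.416,-0.083,-0.119]
  delta_rot:
    - [0,0,0]
    - [0,0,0]
    - [0,0,0]
    - [0,0,0]
    - [0,0,-2]
    - [0,0,-4]
    - [0,0,-6]
    - [0,0,-8]
    - [0,0,-10]
    - [0,0,-12]
    - [0,0,-14]
    - [0,0,-16]
    - [0,0,-17.4]
    - [0,0,-17.4]
    - [0,0,-17.4]
    - [0,0,-17.4]
    - [0,0,-17.4]
    - [0,0,-17.4]

```text
time: 6.42
eef_pos: [0.5661, 0.1242, 0.2002]
tcp_rot: [0.707, 0.707, -0.0, 0.0]
contact_force: [-0.9, -0.1, -5.4]
opening: 0.149
```

Run:
```python
from plant import ctrl
from h import *
plan(ctrl,[(.567,.125,.1,90)])
s=ctrl.read_camera("side"); t=ctrl.read_camera("top")
np.savez("c3.npz",s=s["frame"],t=t["frame"])
def cr(im,x,y,w,h,k): return cv2.resize(im[y:y+h,x:x+w,::-1],None,fx=k,fy=k,interpolation=cv2.INTER_CUBIC)
o=np.hstack([cr(s["frame"],150,80,100,150,4),cr(t["frame"],110,150,100,150,4)])
cv2.imwrite("pics/c3.png",o); print(o.shape)
```

```text
t 6.42 tcp [0.5661 0.1242 0.2002] F [-0.9 -0.1 -5.4] open 0.149 q [ 0.04  0.11  1.84 -0.    1.19 -1.53]
lin [0.0008 0.001  0.1002] rot [-0.02  0.03  0.01]
(600, 800, 3)
```

View pics/c3.png

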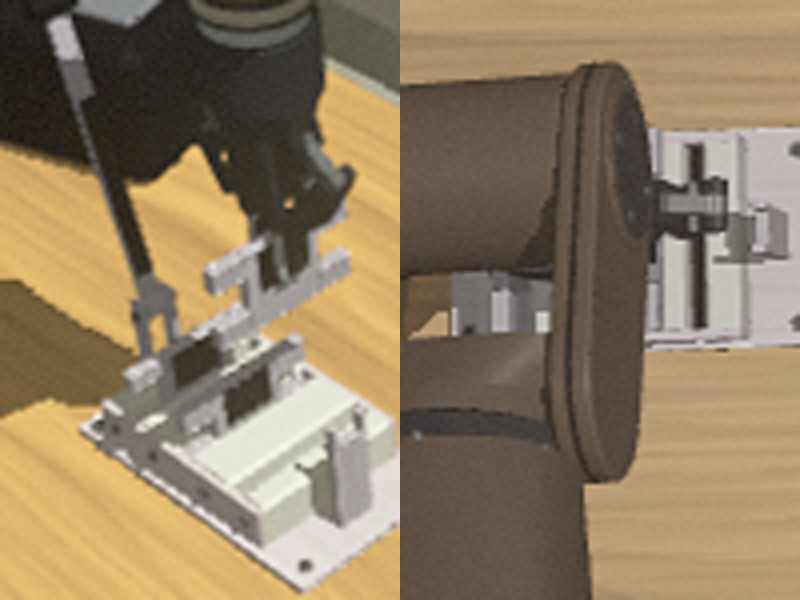

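Run:
```python
from plant import ctrl
from h import *
T=ctrl.read_camera("top"); S=ctrl.read_camera("side")
B=np.array([[x,-.005,z] for x in(-.055,.055) for z in(0,.06)])
z0=.2002-.0318
P=proj(S,tf((.5661,.1242,0),B+[0,0,z0])); print("pred crop px",((P-[150,80])*4).round(1).tolist())
print("per 10mm x", (proj(S,[.576,.124,.2])-proj(S,[.566,.124,.2]))*4)
Bs=np.array([[x,y,.043] for x in(-.058,.058) for y in (-.0605,-.0475)])
P=proj(T,tf((.5673,.1791,0.0),Bs)); print("slot top crop",((P-[110,150])*4).round(1).tolist())
s=S["frame"]; t=T["frame"]
def cr(im,x,y,w,h,k): return cv2.resize(im[y:y+h,x:x+w,::-1],None,fx=k,fy=k,interpolation=cv2.INTER_CUBIC)
o=np.hstack([cr(s,192,125,50,60,8),cr(t,160,170,50,75,8)[:480]]); 
cv2.imwrite("pics/c4.png",o); print(o.shape)
```

```text
pred crop px [[221.1, 350.1], [210.2, 272.8], [350.2, 270.0], [344.2, 193.3]]
per 10mm x [[11.91635132 -7.1951631 ]]
slot top crop [[306.9, 330.9], [285.7, 331.4], [304.3, 143.5], [283.3, 144.1]]
(480, 800, 3)
```

View pics/c4.png

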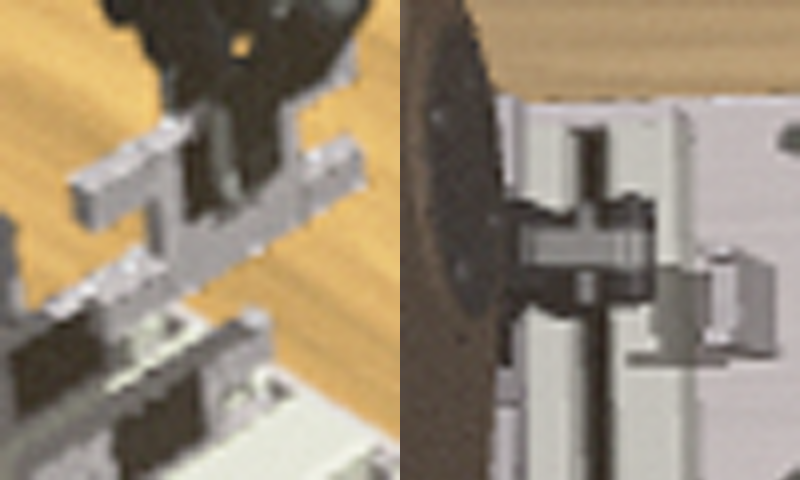

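step_arm:
  gripper: [1,1,1,1,1,1,1,1,1,1]
  linear:
    - [0.001,0.001,0.03]
    - [0.001,0.001,0.06]
    - [0.001,0.001,0.09]
    - [0.001,0.001,0.11]
    - [0.001,0.001,0.116]
    - [0.001,0.001,0.12]
    - [0.001,0.001,0.124]
    - [0.001,0.001,0.128]
    - [0.001,0.001,0.132]
    - [0.001,0.001,0.132]
  delta_rot:
    - [0,0,0]
    - [0,0,0]
    - [0,0,0]
    - [0,0,0]
    - [0,0,0]
    - [0,0,0]
    - [0,0,0]
    - [0,0,0]
    - [0,0,0]
    - [0,0,0]

```text
time: 7.88
eef_pos: [0.569, 0.128, 0.0724]
tcp_rot: [0.707, 0.707, 0.003, 0.0]
contact_force: [-4.9, 4.4, 8.7]
opening: 0.154
```

Run:
```python
from plant import ctrl
from h import *
plan(ctrl,[(.567,.125,.072,90)])
S=ctrl.read_camera("side"); T=ctrl.read_camera("top")
s=S["frame"]; t=T["frame"]
def cr(im,x,y,w,h,k): return cv2.resize(im[y:y+h,x:x+w,::-1],None,fx=k,fy=k,interpolation=cv2.INTER_CUBIC)
o=np.hstack([cr(s,190,145,60,60,8),cr(t,165,170,40,75,8)[:480]]); 
cv2.imwrite("pics/c5.png",o); print(o.shape)
```

```text
t 7.88 tcp [0.569  0.128  0.0724] F [-4.9  4.4  8.7] open 0.154 q [ 0.05  0.27  1.92  0.    0.95 -1.53]
lin [-0.003  -0.002   0.0004] rot [ 0.22 -0.18  0.06]
(480, 800, 3)
```

View pics/c5.png

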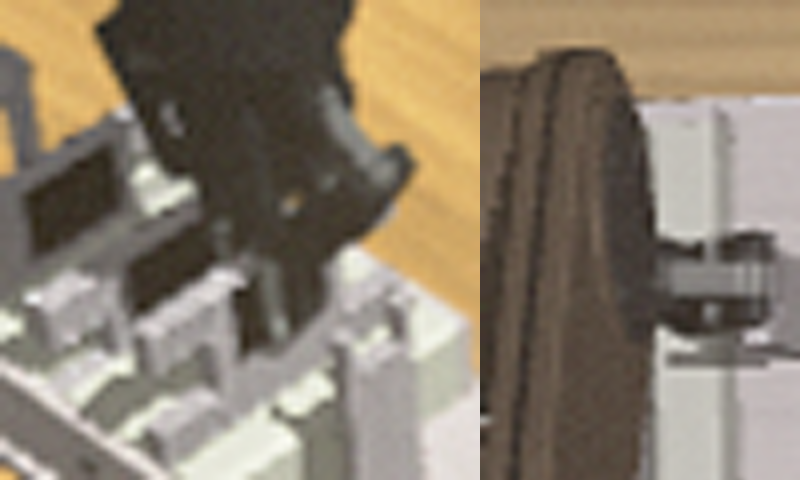

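step_arm:
  gripper: [1,1,1,1,1,1]
  linear:
    - [0,0,-0.008]
    - [0.003,-0.001,-0.012]
    - [0.003,-0.001,-0.012]
    - [0.003,-0.001,-0.006]
    - [0.003,-0.001,0]
    - [0.003,-0.001,0]
  delta_rot:
    - [0,0,0]
    - [0,0,0]
    - [0,0,0]
    - [0,0,0]
    - [0,0,0]
    - [0,0,0]

```text
time: 8.72
eef_pos: [0.5685, 0.1292, 0.0703]
tcp_rot: [0.707, 0.707, 0.002, 0.002]
contact_force: [2.5, 0.7, 4.0]
opening: 0.152
```

step_arm:
  gripper: [1,1,1,1]
  linear:
    - [0.001,0,0.003]
    - [0.001,0,0.006]
    - [0.001,0,0.009]
    - [0.001,0,0.009]
  delta_rot:
    - [0,0,0]
    - [0,0,0]
    - [0,0,0]
    - [0,0,0]

```text
time: 9.22
eef_pos: [0.5726, 0.1296, 0.0645]
tcp_rot: [0.706, 0.708, 0.005, 0.006]
contact_force: [6.9, -1.5, 9.1]
opening: 0.156
```

Run:
```python
from plant import ctrl
from h import *
plan(ctrl,[(.567,.125,.072,90)])
print(ctrl.get_state()["wrist_torque"])
S=ctrl.read_camera("side"); s=S["frame"]
def cr(im,x,y,w,h,k): return cv2.resize(im[y:y+h,x:x+w,::-1],None,fx=k,fy=k,interpolation=cv2.INTER_CUBIC)
cv2.imwrite("pics/c6.png",cr(s,185,145,75,60,10))
for x in(.568,.5726):
  B=np.array([[a,b,z] for a in(-.055,.055) for b in (-.005,.005) for z in(0,.06)])+[0,0,.0645-.032]
  print(((proj(S,tf((x,.1296,0),B))-[185,145])*10).round(0).tolist())
print("block slot",((proj(S,tf((.5673,.1791,0.0),np.array([[x,y,.043] for x in(-.058,.058) for y in (-.0605,-.0475)])))-[185,145])*10).round(0).tolist())
```

```text
t 9.22 tcp [0.5726 0.1296 0.0645] F [ 6.9 -1.5  9.1] open 0.156 q [ 0.05  0.28  1.92 -0.    0.93 -1.52]
lin [-0.0046 -0.0055 -0.0076] rot [0.86 0.05 0.11]
[-0.31555873 -0.53519482  0.04394819]
[[250.0, 603.0], [227.0, 438.0], [226.0, 585.0], [201.0, 420.0], [547.0, 403.0], [534.0, 238.0], [523.0, 386.0], [509.0, 221.0]]
[[263.0, 594.0], [240.0, 429.0], [239.0, 577.0], [215.0, 411.0], [559.0, 395.0], [547.0, 230.0], [535.0, 378.0], [521.0, 213.0]]
block slot [[250.0, 593.0], [218.0, 570.0], [566.0, 380.0], [534.0, 359.0]]
```

View pics/c6.png

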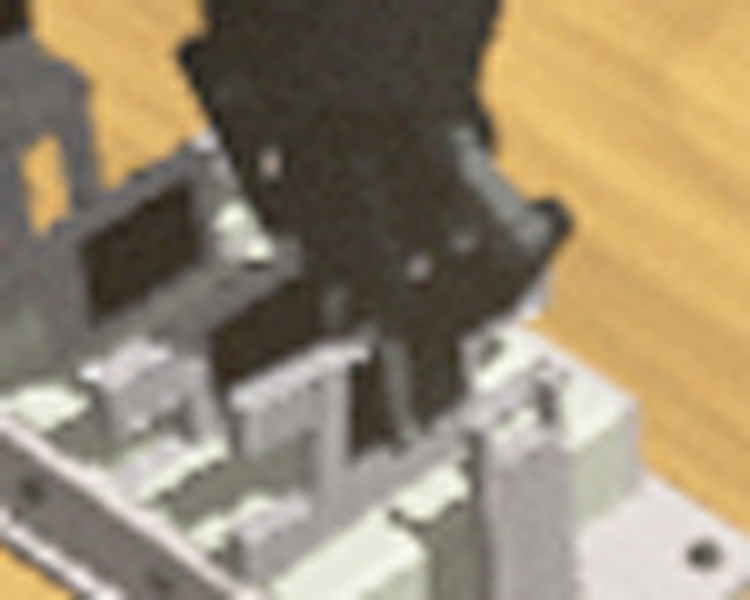

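step_arm:
  gripper: [1,1,1,1,1]
  linear:
    - [0,0.003,-0.004]
    - [0,0.006,-0.005]
    - [0,0.007,-0.004]
    - [0,0.007,-0.002]
    - [0,0.007,-0.002]
  delta_rot:
    - [0,0,0]
    - [0,0,0]
    - [0,0,0]
    - [0,0,0]
    - [0,0,0]

```text
time: 9.9
eef_pos: [0.5733, 0.1301, 0.0614]
tcp_rot: [0.707, 0.708, 0.0, 0.0]
contact_force: [0.9, -0.8, 3.8]
opening: 0.148
```

Run:
```python
from plant import ctrl
from h import *
plan(ctrl,[])
print(ctrl.get_state()["wrist_torque"])
S=ctrl.read_camera("side"); s=S["frame"]
def cr(im,x,y,w,h,k): return cv2.resize(im[y:y+h,x:x+w,::-1],None,fx=k,fy=k,interpolation=cv2.INTER_CUBIC)
cv2.imwrite("pics/c7.png",cr(s,185,145,75,60,10))
```

```text
t 9.9 tcp [0.5733 0.1301 0.0614] F [ 0.9 -0.8  3.8] open 0.148 q [ 0.05  0.29  1.91 -0.    0.94 -1.52]
[-0.30752646  0.4412625   0.08744064]
```

View pics/c7.png

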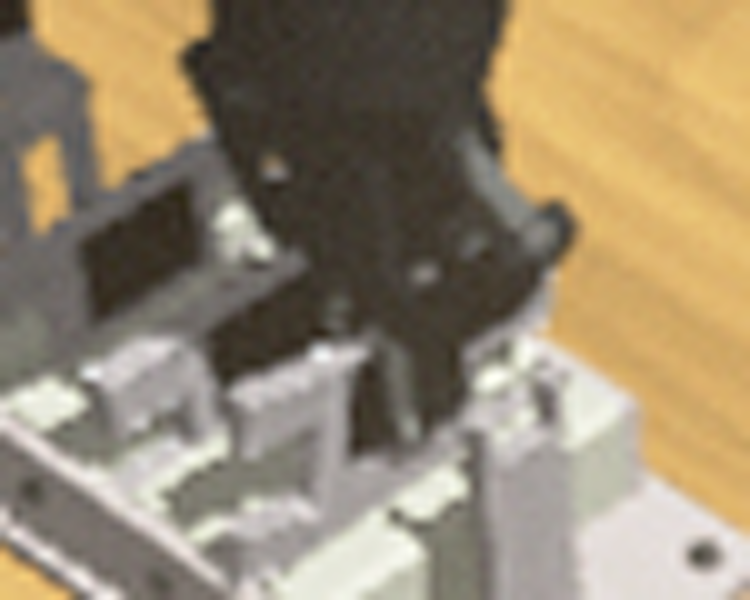

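step_arm:
  gripper: [1,1,1,1]
  linear:
    - [0,0.001,0.003]
    - [0,0.001,0.006]
    - [0,0.001,0.008]
    - [0,0.001,0.008]
  delta_rot:
    - [0,0,0]
    - [0,0,0]
    - [0,0,0]
    - [0,0,0]

```text
time: 10.45
eef_pos: [0.5747, 0.1302, 0.0596]
tcp_rot: [0.706, 0.708, -0.001, -0.0]
contact_force: [-13.2, -3.4, 31.7]
opening: 0.148
```

step_arm:
  gripper: [1,1]
  linear:
    - [0,0,-0.004]
    - [0,0,-0.004]
  delta_rot:
    - [0,0,0]
    - [0,0,0]

```text
time: 10.7
eef_pos: [0.5746, 0.1302, 0.0599]
tcp_rot: [0.706, 0.708, 0.0, 0.0]
contact_force: [-3.9, -2.5, 15.1]
opening: 0.151
```

Run:
```python
from plant import ctrl
from h import *
plan(ctrl,[]); print(ctrl.get_state()["wrist_torque"])
T=ctrl.read_camera("top");S=ctrl.read_camera("side")
def cr(im,x,y,w,h,k): return cv2.resize(im[y:y+h,x:x+w,::-1],None,fx=k,fy=k,interpolation=cv2.INTER_CUBIC)
o=np.hstack([cr(S["frame"],190,150,60,75,8),cr(T["frame"],165,172,40,75,8)]); cv2.imwrite("pics/c8.png",o)
```

```text
t 10.7 tcp [0.5746 0.1302 0.0599] F [-3.9 -2.5 15.1] open 0.151 q [ 0.05  0.3   1.9  -0.    0.94 -1.52]
[-0.33753325  1.21301706  0.05601316]
```

View pics/c8.png

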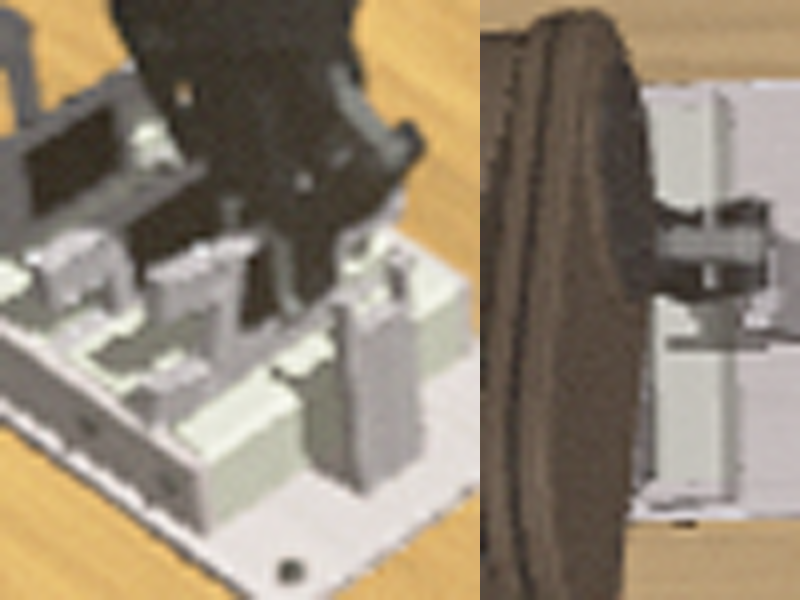

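Run:
```python
from plant import ctrl
from h import *
S=ctrl.read_camera("side")
def xz(px,y): return least_squares(lambda p:(proj(S,[p[0],y,p[1]])-px).ravel(),[.5,.08],x_scale=.1).x.round(4)
for dy in(0,.004):
  print("mid front",xz((195.3,183.8),.174+dy),"mid back",xz((193.3,182.2),.184+dy),"loose front",xz((209.3,186.0),.124+dy),"back",xz((207.5,184.5),.134+dy))
# c1 crop side: same for both racked
s=lambda x,y:(165+x/4,150+(y-300)/4)
print("c1 mid -x",xz(s(122,434),.174),"+x",xz(s(243,362),.174),"end -x",xz(s(70,400),.228),"+x",xz(s(192,330),.228))
print("fork", xz(s(270,455),.1791-.108),xz(s(306,434),.1791-.108))
print("c4 loose -x", xz((202.5,148.75),.1192))
# corner of loose lower prong bar: c7 lower prong top front left approx (238,530)
print("low prong", xz((185+24.2,145+53.2),.124),xz((185+24.2,145+53.2),.128))
```

```text
mid front [0.5109 0.0809] mid back [0.5122 0.0797] loose front [0.519  0.0987] back [0.5212 0.0963]
mid front [0.5136 0.0767] mid back [0.5149 0.0755] loose front [0.5219 0.0943] back [0.524 0.092]
c1 mid -x [0.5117 0.0815] +x [0.6201 0.0776] end -x [0.511  0.0798] +x [0.6205 0.0759]
fork [0.552  0.1001] [0.5838 0.0974]
c4 loose -x [0.5108 0.2269]
low prong [0.5132 0.0591] [0.5161 0.0545]
```

step_arm:
  gripper: [1,1,1,1,1,1,1]
  linear:
    - [0,0,-0.002]
    - [0,-0.001,-0.001]
    - [-0.001,-0.002,0]
    - [-0.001,-0.003,0.001]
    - [-0.001,-0.004,0.002]
    - [-0.001,-0.005,0.003]
    - [-0.001,-0.005,0.003]
  delta_rot:
    - [0,0,0]
    - [-1,0,0]
    - [-2,0,0]
    - [-3,0,0]
    - [-4.5,0,0]
    - [-6,0,0]
    - [-6,0,0]
  grip_force: 100

```text
time: 11.72
eef_pos: [0.577, 0.1299, 0.0605]
tcp_rot: [0.706, 0.706, 0.045, 0.044]
contact_force: [8.6, 1.4, 11.6]
opening: 0.146
```

Run:
```python
from plant import ctrl
from h import *
plan(ctrl,[]); print(ctrl.get_state()["wrist_torque"])
S=ctrl.read_camera("side")
def cr(im,x,y,w,h,k): return cv2.resize(im[y:y+h,x:x+w,::-1],None,fx=k,fy=k,interpolation=cv2.INTER_CUBIC)
cv2.imwrite("pics/c9.png",cr(S["frame"],185,145,75,60,10))
```

```text
t 11.72 tcp [0.577  0.1299 0.0605] F [ 8.6  1.4 11.6] open 0.146 q [ 0.05  0.25  1.97 -0.01  0.8  -1.51]
[ 0.22989453 -0.89849121 -0.05051764]
```

View pics/c9.png

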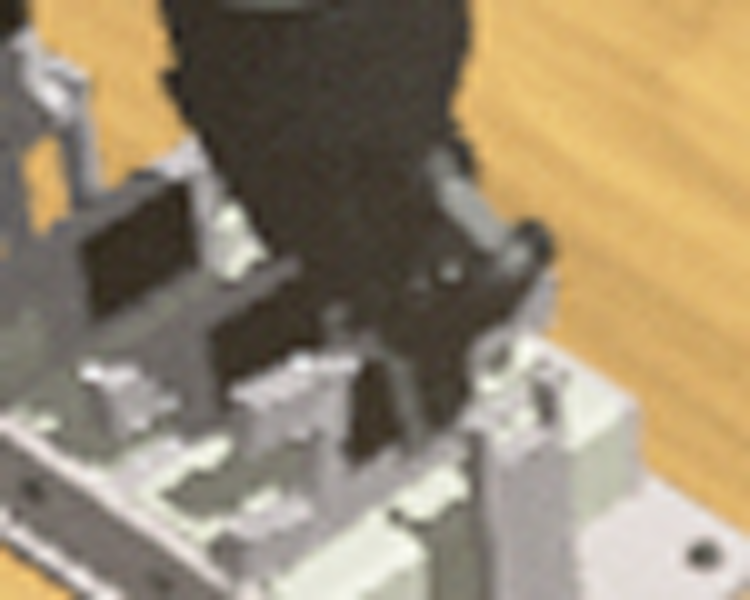

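Run:
```python
from plant import ctrl
from h import *
plan(ctrl,[(.574,.1295,.085,90),(.572,.129,.11,90),(.568,.128,.2,90)])
```

```text
t 11.78 tcp [0.577  0.1299 0.0604] F [ 8.8  1.  11.8] open 0.142 q [ 0.05  0.25  1.97 -0.01  0.8  -1.51]
lin [-0.0004  0.0001 -0.0247] rot [ 7.2  -0.14 -0.01]
lin [-0.0008  0.0012 -0.0498] rot [ 7.2  -0.14 -0.01]
lin [-0.0016  0.0085 -0.1396] rot [ 7.2  -0.14 -0.01]
```

step_arm:
  gripper: [1,1,1,1,1,1,1,1,1,1]
  linear:
    - [0,0.005,-0.01]
    - [0,0.006,-0.02]
    - [0,0.006,-0.035]
    - [0,0.007,-0.05]
    - [0,0.009,-0.075]
    - [-0.001,0.01,-0.1]
    - [-0.001,0.012,-0.125]
    - [-0.001,0.0123,-0.1455]
    - [-0.001,0.0123,-0.1455]
    - [-0.001,0.0123,-0.1455]
  delta_rot:
    - [0,0,0]
    - [0,0,0]
    - [0,0,0]
    - [0,0,0]
    - [2,0,0]
    - [4,0,0]
    - [6,0,0]
    - [6,0,0]
    - [6,0,0]
    - [6,0,0]

```text
time: 13.02
eef_pos: [0.5652, 0.1282, 0.1992]
tcp_rot: [0.707, 0.708, -0.001, -0.001]
contact_force: [-0.3, -0.5, -4.4]
opening: 0.144
```

Run:
```python
from plant import ctrl
from h import *
plan(ctrl,[]); print(ctrl.get_state()["wrist_torque"])
S=ctrl.read_camera("side");T=ctrl.read_camera("top")
def cr(im,x,y,w,h,k): return cv2.resize(im[y:y+h,x:x+w,::-1],None,fx=k,fy=k,interpolation=cv2.INTER_CUBIC)
o=np.hstack([cr(S["frame"],190,120,60,75,8),cr(T["frame"],165,172,40,75,8)]); cv2.imwrite("pics/c10.png",o)
B=np.array([[a,-.005,z] for a in(-.055,.055) for z in(0,.06)])+[0,0,.2-.032]
print(((proj(S,tf((.568,.128,0),B))-[190,120])*8).round(0).tolist())
```

```text
t 13.03 tcp [0.5652 0.1282 0.1992] F [-0.3 -0.5 -4.4] open 0.144 q [ 0.05  0.11  1.85 -0.    1.19 -1.52]
[ 0.01542033 -0.03920905  0.02429833]
[[119.0, 373.0], [97.0, 218.0], [377.0, 213.0], [365.0, 60.0]]
```

View pics/c10.png

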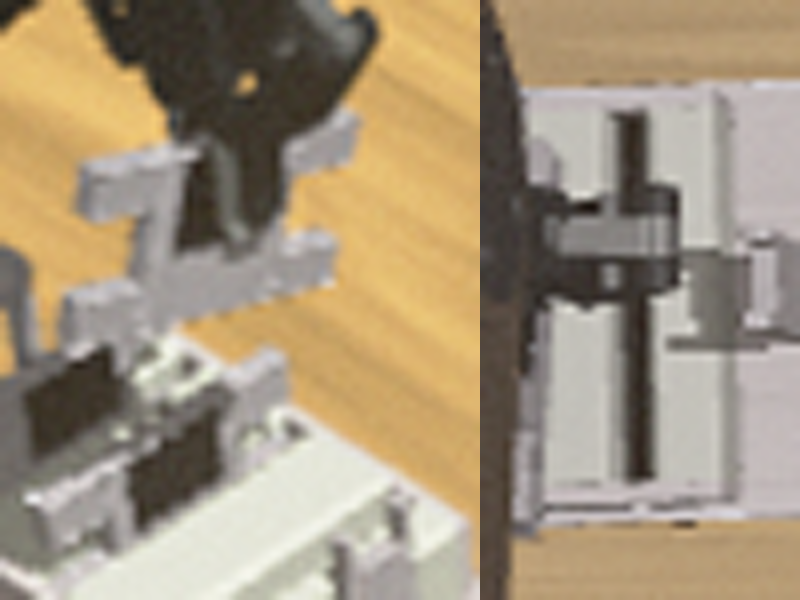

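step_arm:
  gripper: [1,1,1,1,1,1,1,1,1,1,1,1,1,1]
  linear:
    - [-0.04,-0.004,0]
    - [-0.09,-0.009,0]
    - [-0.14,-0.014,0]
    - [-0.19,-0.019,0]
    - [-0.24,-0.024,0.01]
    - [-0.29,-0.03,0.02]
    - [-0.34,-0.035,0.035]
    - [-0.38,-0.04,0.05]
    - [-0.41,-0.043,0.06]
    - [-0.425,-0.044,0.075]
    - [-0.425,-0.044,0.09]
    - [-0.425,-0.044,0.1]
    - [-0.425,-0.044,0.105]
    - [-0.425,-0.044,0.105]
  delta_rot:
    - [0,0,0]
    - [-3,0,0]
    - [-6,0,0]
    - [-10,0,0]
    - [-14,0,0]
    - [-18,0,0]
    - [-20,0,0]
    - [-20,0,0]
    - [-20,0,0]
    - [-20,0,0]
    - [-20,0,0]
    - [-20,0,0]
    - [-20,0,0]
    - [-20,0,0]

```text
time: 14.88
eef_pos: [0.5227, -0.296, 0.095]
tcp_rot: [0.696, 0.697, 0.123, 0.122]
contact_force: [0.6, -0.3, -4.0]
opening: 0.144
```

Run:
```python
from plant import ctrl
from h import *
plan(ctrl,[(.521,-.297,.1,90),(.521,-.297,.08,90)])
S=ctrl.read_camera("side")
def cr(im,x,y,w,h,k): return cv2.resize(im[y:y+h,x:x+w,::-1],None,fx=k,fy=k,interpolation=cv2.INTER_CUBIC)
cv2.imwrite("pics/c11.png",cr(S["frame"],290,220,90,80,7))
B=np.array([[a,-.005,z] for a in(-.055,.055) for z in(0,.06)])+[0,0,.095-.032]
print(((proj(S,tf((.521,-.297,0),B))-[290,220])*7).round(0).tolist())
```

```text
t 14.88 tcp [ 0.5227 -0.296   0.095 ] F [ 0.6 -0.3 -4. ] open 0.144 q [-0.79  0.15  2.04  0.37  0.74 -2.61]
lin [-0.001   0.0001 -0.0053] rot [19.97 -0.06  0.12]
lin [-0.001  -0.0067  0.0135] rot [19.97 -0.06  0.12]
[[221.0, 559.0], [233.0, 443.0], [437.0, 356.0], [457.0, 238.0]]
```

View pics/c11.png

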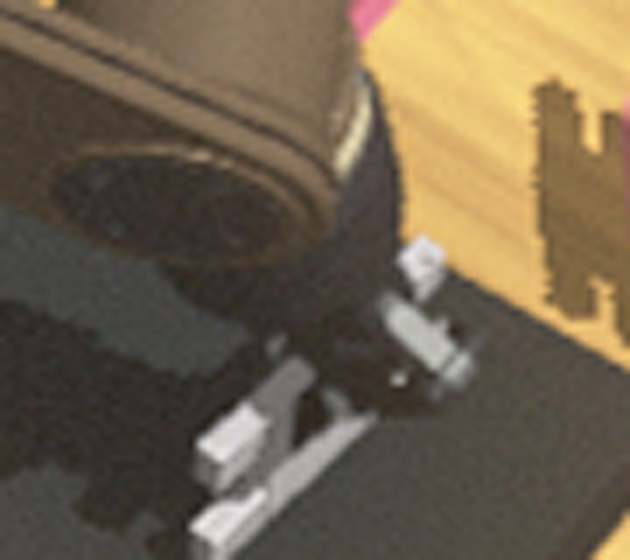

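step_arm:
  gripper: [1,1,1,1,1,1,1]
  linear:
    - [-0.001,-0.001,0.004]
    - [-0.001,-0.003,0.008]
    - [-0.001,-0.004,0.0105]
    - [-0.001,-0.0045,0.0125]
    - [-0.001,-0.005,0.0145]
    - [-0.001,-0.006,0.0165]
    - [-0.001,-0.006,0.0165]
  delta_rot:
    - [0,0,0]
    - [0,0,0]
    - [0,0,0]
    - [0,0,0]
    - [0,0,0]
    - [0,0,0]
    - [0,0,0]
  grip_force: 25

```text
time: 15.8
eef_pos: [0.524, -0.2983, 0.0832]
tcp_rot: [0.695, 0.697, 0.124, 0.123]
contact_force: [-12.9, 7.5, 23.9]
opening: 0.146
```

step_arm:
  gripper: [1,0.6,0.4,0.1,-0.3,-1,-1,-1,-1,-1,-1,-1]
  linear:
    - [0,0.001,-0.004]
    - [0,0.001,-0.004]
    - [0,0.001,-0.004]
    - [0,0.001,-0.004]
    - [0,0.001,-0.004]
    - [0,0.001,-0.004]
    - [0,0.002,-0.01]
    - [0,0.013,-0.035]
    - [0,0.022,-0.06]
    - [0,0.04,-0.11]
    - [0,0.04,-0.11]
    - [0,0.04,-0.11]
  delta_rot:
    - [0,0,0]
    - [0,0,0]
    - [0,0,0]
    - [0,0,0]
    - [0,0,0]
    - [0,0,0]
    - [0,0,0]
    - [0,0,0]
    - [10,0,0]
    - [20,0,0]
    - [20,0,0]
    - [20,0,0]

```text
time: 17.3
eef_pos: [0.5226, -0.2976, 0.1948]
tcp_rot: [0.707, 0.708, 0.0, 0.0]
contact_force: [-1.0, 0.4, -0.4]
opening: 0.998
```

Run:
```python
from plant import ctrl
from h import *
plan(ctrl,[])
S=ctrl.read_camera("side");T=ctrl.read_camera("top")
def cr(im,x,y,w,h,k): return cv2.resize(im[y:y+h,x:x+w,::-1],None,fx=k,fy=k,interpolation=cv2.INTER_CUBIC)
o=np.hstack([cr(S["frame"],290,215,90,85,6),cr(T["frame"],330,180,40,85,6)]);cv2.imwrite("pics/c12.png",o)
B=np.array([[a,b,z] for a in(-.055,.055) for b in (-.005,.005)for z in(.05,.11)])
print(((proj(S,tf((.521,-.297,0),B))-[290,215])*6).round(0).tolist())
```

```text
t 17.3 tcp [ 0.5226 -0.2976  0.1948] F [-1.   0.4 -0.4] open 0.998 q [-0.69  0.16  1.8   0.    1.19 -2.26]
[[187.0, 530.0], [197.0, 432.0], [166.0, 514.0], [175.0, 416.0], [371.0, 356.0], [388.0, 256.0], [350.0, 342.0], [366.0, 242.0]]
```

View pics/c12.png

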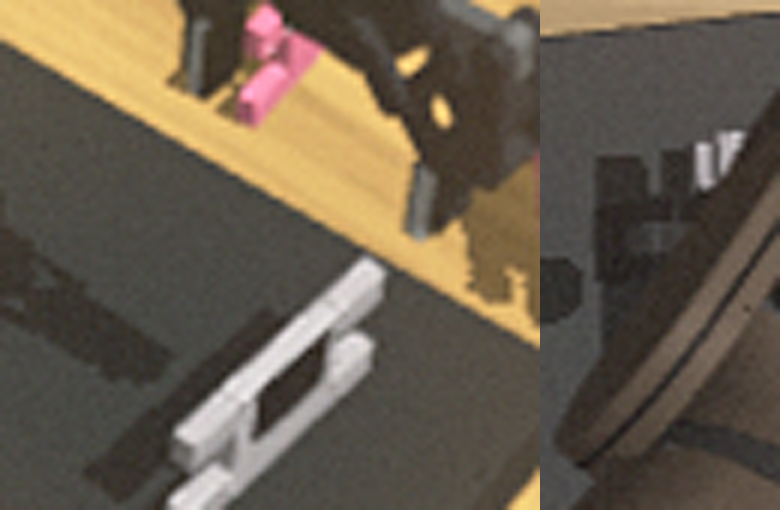

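Run:
```python
from plant import ctrl
from h import *
S=ctrl.read_camera("side")
g=cv2.cvtColor(S["frame"],cv2.COLOR_RGB2GRAY); m=np.zeros_like(g); x0,y0,x1,y1=312,256,358,310
m[y0:y1,x0:x1]=(g[y0:y1,x0:x1]>112)*255
n,l,st,_=cv2.connectedComponentsWithStats(m); k=1+st[1:,4].argmax(); h=cv2.convexHull(cv2.findNonZero((l==k).astype(np.uint8))).astype(np.float32); print(st[k],h.reshape(-1,2).tolist())
B=np.array([[x,y,z] for x in(-.055,.055) for y in(-.005,.005) for z in(.05,.11)])
def cost(p):
    a=cv2.convexHull(proj(S,tf(p,B)).astype(np.float32)-.0); hh=h
    i=cv2.intersectConvexConvex(a,hh)[0]; return 1-i/(cv2.contourArea(a)+cv2.contourArea(hh)-i)
b=min((minimize(cost,[.515,-.3,w],method="Nelder-Mead",options=dict(initial_simplex=np.array([[.515,-.3,w]]*4)+np.vstack([np.zeros(3),np.diag([d,d,.05])]))) for d in(.005,-.005,.01) for w in(-.05,0,.05)),key=lambda f:f.fun)
print(b.x,b.fun)
# corner check by hand
def xy(px,z): return least_squares(lambda p:(proj(S,[p[0],p[1],z])-px).ravel(),[.5,-.3]).x.round(4)
for p in((387,275),(368,258),(192,450),(172,432)): print(xy((290+p[0]/6,215+p[1]/6),.11))
```

```text
[318 256  40  49 577] [[357.0, 259.0], [351.0, 276.0], [347.0, 280.0], [329.0, 297.0], [321.0, 304.0], [320.0, 304.0], [318.0, 299.0], [318.0, 298.0], [319.0, 286.0], [322.0, 283.0], [351.0, 256.0], [357.0, 256.0]]
[ 0.52001576 -0.29873847 -0.00223793] 0.05702993693104419
[ 0.5687 -0.3072]
[ 0.5704 -0.2971]
[ 0.4588 -0.3057]
[ 0.4599 -0.2956]
```

step_arm:
  gripper: [-1,-1,-1,-1,-1,1,1,1,1,1,1,1,1,1,1,1,1]
  linear:
    - [-0.004,-0.008,0.03]
    - [-0.004,-0.008,0.07]
    - [-0.004,-0.008,0.1]
    - [-0.004,-0.008,0.113]
    - [-0.004,-0.008,0.113]
    - [-0.004,-0.008,0.113]
    - [-0.004,-0.008,0.113]
    - [-0.004,-0.008,0.113]
    - [-0.004,-0.008,0.113]
    - [-0.004,-0.008,0.113]
    - [-0.004,-0.008,0.113]
    - [-0.004,-0.008,0.113]
    - [-0.004,-0.008,0.113]
    - [-0.004,-0.008,0.09]
    - [-0.004,-0.008,0.05]
    - [-0.004,-0.008,0]
    - [-0.004,-0.008,0]
  delta_rot:
    - [0,0,0]
    - [0,0,0]
    - [0,0,0]
    - [0,0,0]
    - [0,0,0]
    - [0,0,0]
    - [0,0,0]
    - [0,0,0]
    - [0,0,0]
    - [0,0,0]
    - [0,0,0]
    - [0,0,0]
    - [0,0,0]
    - [0,0,0]
    - [0,0,0]
    - [0,0,0]
    - [0,0,0]
  grip_force: 80

```text
time: 19.58
eef_pos: [0.5161, -0.3033, 0.1981]
tcp_rot: [0.707, 0.708, 0.0, 0.004]
contact_force: [0.3, -0.1, -3.7]
opening: 0.147
```

Run:
```python
from plant import ctrl
from h import *
plan(ctrl,[(.568,.128,.2,90)])
```

```text
t 19.57 tcp [ 0.5161 -0.3033  0.1981] F [ 0.3 -0.1 -3.7] open 0.147 q [-0.7   0.15  1.81 -0.    1.18 -2.27]
lin [ 0.4312  0.0524 -0.0038] rot [0.32 0.29 0.08]
```

step_arm:
  gripper: [1,1,1,1,1,1,1,1,1,1,1,1,1]
  linear:
    - [0.03,0.004,0]
    - [0.07,0.009,0]
    - [0.12,0.015,0]
    - [0.17,0.021,0]
    - [0.22,0.027,0]
    - [0.27,0.033,0]
    - [0.32,0.039,0]
    - [0.36,0.045,0]
    - [0.4,0.05,0]
    - [0.42,0.052,0]
    - [0.43,0.053,0]
    - [0.43,0.053,0]
    - [0.43,0.053,0]
  delta_rot:
    - [0,0,0]
    - [0,0,0]
    - [0,0,0]
    - [0,0,0]
    - [0,0,0]
    - [0,0,0]
    - [0,0,0]
    - [0,0,0]
    - [0,0,0]
    - [0,0,0]
    - [0,0,0]
    - [0,0,0]
    - [0,0,0]

```text
time: 21.2
eef_pos: [0.567, 0.1271, 0.1945]
tcp_rot: [0.707, 0.707, -0.0, 0.0]
contact_force: [0.5, -0.1, -5.3]
opening: 0.149
```

Run:
```python
from plant import ctrl
from h import *
plan(ctrl,[(.568,.128,.2,90)])
S=ctrl.read_camera("side")
def cr(im,x,y,w,h,k): return cv2.resize(im[y:y+h,x:x+w,::-1],None,fx=k,fy=k,interpolation=cv2.INTER_CUBIC)
cv2.imwrite("pics/c13.png",cr(S["frame"],185,120,70,75,8))
B=np.array([[a,-.005,z] for a in(-.055,.055) for z in(0,.06)])+[0,0,.2-.032]
print(((proj(S,tf((.568,.128,0),B))-[185,120])*8).round(0).tolist())
B=np.array([[a,-.005,z] for a in(-.055,.055) for z in(.018,.078)])
print("mid",((proj(S,tf((.568,.182,0),B))-[185,120])*8).round(0).tolist())
```

```text
t 21.2 tcp [0.567  0.1271 0.1945] F [ 0.5 -0.1 -5.3] open 0.149 q [ 0.05  0.11  1.85 -0.    1.18 -1.52]
lin [ 0.0009  0.001  -0.0055] rot [-0.02  0.04  0.01]
[[159.0, 373.0], [137.0, 218.0], [417.0, 213.0], [405.0, 60.0]]
mid [[104.0, 640.0], [82.0, 510.0], [339.0, 485.0], [326.0, 355.0]]
```

View pics/c13.png

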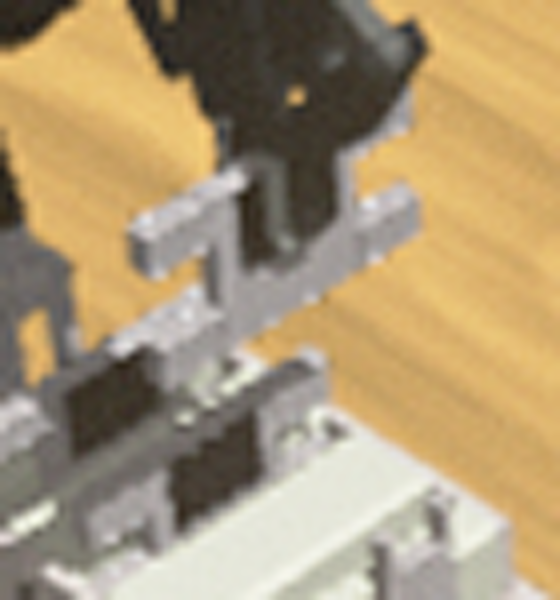

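step_arm:
  gripper: [1,1,1,1,1,1,1,1,1]
  linear:
    - [0.002,0.0015,0.03]
    - [0.002,0.0015,0.06]
    - [0.002,0.0015,0.09]
    - [0.002,0.0015,0.11]
    - [0.002,0.0015,0.117]
    - [0.002,0.0015,0.121]
    - [0.002,0.0015,0.123]
    - [0.002,0.0015,0.125]
    - [0.002,0.0015,0.125]
  delta_rot:
    - [0,0,0]
    - [0,0,0]
    - [0,0,0]
    - [0,0,0]
    - [0,0,0]
    - [0,0,0]
    - [0,0,0]
    - [0,0,0]
    - [0,0,0]

```text
time: 22.38
eef_pos: [0.5688, 0.1303, 0.0702]
tcp_rot: [0.707, 0.708, 0.0, 0.0]
contact_force: [-0.8, 0.8, -4.6]
opening: 0.145
```

step_arm:
  gripper: [1,1,1,1,1,1]
  linear:
    - [0,0,0.003]
    - [0,0,0.006]
    - [0,0,0.009]
    - [0,0,0.012]
    - [0,0,0.014]
    - [0,0,0.014]
  delta_rot:
    - [0,0,0]
    - [0,0,0]
    - [0,0,0]
    - [0,0,0]
    - [0,0,0]
    - [0,0,0]

```text
time: 23.12
eef_pos: [0.5684, 0.1302, 0.0555]
tcp_rot: [0.707, 0.708, -0.0, -0.0]
contact_force: [-0.2, -0.2, -3.9]
opening: 0.148
```

step_arm:
  gripper: [1,1,1,1]
  linear:
    - [0,0,0.002]
    - [0,0,0.004]
    - [0,0,0.006]
    - [0,0,0.006]
  delta_rot:
    - [0,0,0]
    - [0,0,0]
    - [0,0,0]
    - [0,0,0]

```text
time: 23.62
eef_pos: [0.5687, 0.1303, 0.0505]
tcp_rot: [0.707, 0.708, -0.0, -0.0]
contact_force: [-2.1, -0.3, 0.3]
opening: 0.15
```

step_arm:
  gripper: [1,1,0.7,0.5,0.3,0.3,0.3]
  linear:
    - [0,0,0.0015]
    - [0,0,0.0015]
    - [0,0,0.001]
    - [0,0,0.001]
    - [0,0,0]
    - [0,0,0]
    - [0,0,0]
  delta_rot:
    - [0,0,0]
    - [0,0,0]
    - [0,0,0]
    - [0,0,0]
    - [0,0,0]
    - [0,0,0]
    - [0,0,0]

```text
time: 24.5
eef_pos: [0.5691, 0.1303, 0.0501]
tcp_rot: [0.707, 0.708, 0.0, 0.0]
contact_force: [0.4, 0.9, 0.4]
opening: 0.349
```

step_arm:
  gripper: [0.3,0.3,0.3,0,-0.5,-1,-1,-1,-1,-1,-1,-1]
  linear:
    - [0,0,-0.02]
    - [0,0,-0.06]
    - [0,0,-0.11]
    - [0,0,-0.17]
    - [0,0,-0.23]
    - [0,0,-0.29]
    - [0,0,-0.31]
    - [0,0,-0.31]
    - [0,0,-0.31]
    - [0,0,-0.31]
    - [0,0,-0.31]
    - [0,0,-0.31]
  delta_rot:
    - [0,0,0]
    - [0,0,0]
    - [0,0,0]
    - [0,0,10]
    - [0,0,20]
    - [0,0,30]
    - [0,0,40]
    - [0,0,50]
    - [0,0,60]
    - [0,0,70]
    - [0,0,80]
    - [0,0,90]

```text
time: 26.0
eef_pos: [0.5682, 0.1301, 0.3612]
tcp_rot: [1.0, -0.002, 0.001, 0.0]
contact_force: [0.5, -0.4, -0.0]
opening: 0.994
```

Run:
```python
from plant import ctrl
from h import *
S=ctrl.read_camera("side");T=ctrl.read_camera("top")
f=least_squares(lambda p:np.r_[(proj(T,p)-[47,203]).ravel(),(proj(S,p)-[165,80]).ravel()],[.57,.33,.3]); print(f.x,f.fun.round(1))
plan(ctrl,[(.5685,.3315,.35,0),(.5685,.3315,.281,0)])
def cr(im,x,y,w,h,k): return cv2.resize(im[y:y+h,x:x+w,::-1],None,fx=k,fy=k,interpolation=cv2.INTER_CUBIC)
o=np.hstack([cr(S["frame"],140,60,110,150,4),cr(T["frame"],30,150,70,120,5)[:600,:350]]);cv2.imwrite("pics/c14.png",o)
Q=tf((.5685,.1835,0),[[0,.092-.222*np.cos(1.826),.085+.222*np.sin(1.826)]]); print((proj(S,Q)-[140,60])*4,(proj(T,Q)-[30,150])*5)
B=np.array([[a,-.005,z] for a in(-.055,.055) for z in(.018,.078)])
print("home pred",((proj(S,tf((.5685,.129,0),B))-[140,60])*4).round(0).tolist())
```

```text
[0.56963267 0.32618523 0.30313741] [ 0.7 -0.8 -1.4 -0.2]
t 26.1 tcp [0.5683 0.1301 0.3611] F [-0.9 -0.2 -0.3] open 1.0 q [ 0.05  0.01  1.65 -0.    1.48  0.05]
lin [ 0.0005 -0.2014  0.0111] rot [ 0.   -0.08  0.08]
lin [ 0.0004 -0.2014  0.0801] rot [ 0.   -0.08  0.08]
[[88.62961023 81.75510939]] [[ 78.57067065 265.11469656]]
home pred [[283.0, 597.0], [274.0, 532.0], [401.0, 516.0], [396.0, 451.0]]
```

View pics/c14.png

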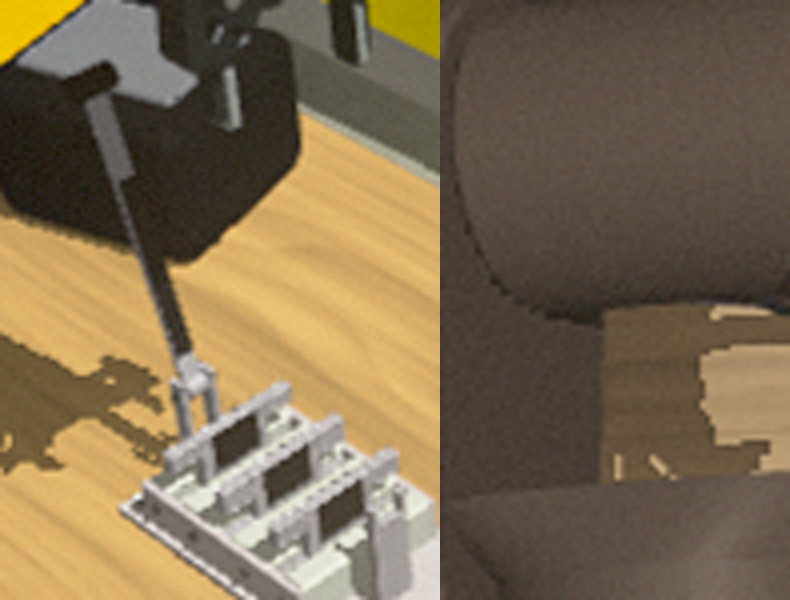

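step_arm:
  gripper: [-1,-1,-1,-1,-1,-1,-1,-1,-1,1,1,1,1,1,1]
  linear:
    - [0.001,-0.05,0]
    - [0.001,-0.1,0]
    - [0.001,-0.15,0]
    - [0.001,-0.185,0.01]
    - [0.001,-0.199,0.02]
    - [0.001,-0.199,0.045]
    - [0.001,-0.199,0.07]
    - [0.001,-0.199,0.082]
    - [0.001,-0.199,0.082]
    - [0.001,-0.199,0.082]
    - [0.001,-0.199,0.082]
    - [0.001,-0.199,0.082]
    - [0.001,-0.199,0.082]
    - [0.001,-0.199,0.082]
    - [0.001,-0.199,0.082]
  delta_rot:
    - [0,0,0]
    - [0,0,0]
    - [0,0,0]
    - [0,0,0]
    - [0,0,0]
    - [0,0,0]
    - [0,0,0]
    - [0,0,0]
    - [0,0,0]
    - [0,0,0]
    - [0,0,0]
    - [0,0,0]
    - [0,0,0]
    - [0,0,0]
    - [0,0,0]
  grip_force: 40

```text
time: 27.98
eef_pos: [0.5679, 0.3297, 0.2792]
tcp_rot: [1.0, 0.001, -0.002, -0.0]
contact_force: [-4.2, -0.1, 3.0]
opening: 0.388
```

step_arm:
  gripper: [1,1,1,1,1,1,1,1,1,1,1,1,1,1,1,1]
  linear:
    - [0,0.025,-0.005]
    - [0,0.047,-0.006]
    - [0,0.069,-0.006]
    - [0,0.091,-0.003]
    - [0,0.113,0.002]
    - [0,0.134,0.009]
    - [0,0.154,0.018]
    - [0,0.173,0.029]
    - [0,0.1915,0.042]
    - [0,0.208,0.056]
    - [0,0.223,0.0725]
    - [0,0.237,0.09]
    - [0,0.248,0.109]
    - [0,0.258,0.129]
    - [0,0.2655,0.15]
    - [0,0.2655,0.15]
  delta_rot:
    - [0,0,0]
    - [0,0,0]
    - [0,0,0]
    - [0,0,0]
    - [0,0,0]
    - [0,0,0]
    - [0,0,0]
    - [0,0,0]
    - [0,0,0]
    - [0,0,0]
    - [0,0,0]
    - [0,0,0]
    - [0,0,0]
    - [0,0,0]
    - [0,0,0]
    - [0,0,0]

```text
time: 29.98
eef_pos: [0.57, 0.0622, 0.1251]
tcp_rot: [1.0, 0.001, 0.0, 0.001]
contact_force: [1.0, -4.1, 0.1]
opening: 0.392
```

step_arm:
  gripper: [1,1,1,1,1,1]
  linear:
    - [0,0.0055,0.021]
    - [0,0.0085,0.043]
    - [0,0.0098,0.055]
    - [0,0.01,0.064]
    - [0,0.01,0.068]
    - [0,0.01,0.068]
  delta_rot:
    - [0,0,0]
    - [0,0,0]
    - [0,0,0]
    - [0,0,0]
    - [0,0,0]
    - [0,0,0]

```text
time: 30.72
eef_pos: [0.5701, 0.0535, 0.0597]
tcp_rot: [1.0, 0.001, 0.001, 0.0]
contact_force: [2.3, -4.9, -0.3]
opening: 0.388
```

step_arm:
  gripper: [1,1,1,1]
  linear:
    - [0,-0.001,0.002]
    - [0,-0.002,0.004]
    - [0,-0.002,0.006]
    - [0,-0.002,0.006]
  delta_rot:
    - [0,0,0]
    - [0,0,0]
    - [0,0,0]
    - [0,0,0]

```text
time: 31.22
eef_pos: [0.5702, 0.0537, 0.056]
tcp_rot: [1.0, 0.002, -0.0, 0.002]
contact_force: [-2.6, -10.6, 8.9]
opening: 0.385
```

step_arm:
  gripper: [1,1,1]
  linear:
    - [0,0.003,0.002]
    - [0,0.003,0.004]
    - [0,0.003,0.004]
  delta_rot:
    - [0,0,0]
    - [0,0,0]
    - [0,0,0]

```text
time: 31.6
eef_pos: [0.5703, 0.0537, 0.0557]
tcp_rot: [1.0, 0.002, -0.001, -0.0]
contact_force: [-12.6, 0.2, 28.1]
opening: 0.392
```

Run:
```python
from plant import ctrl
from h import *
plan(ctrl,[])
S=ctrl.read_camera("side")
def cr(im,x,y,w,h,k): return cv2.resize(im[y:y+h,x:x+w,::-1],None,fx=k,fy=k,interpolation=cv2.INTER_CUBIC)
cv2.imwrite("pics/c15.png",cr(S["frame"],165,130,110,90,6))
Q=np.array([[0,.092-d,.085] for d in(0,.05,.1,.15,.196,.222)])
print(((proj(S,tf((.5685,.1835,0),Q))-[165,130])*6).round(0).tolist())
```

```text
t 31.6 tcp [0.5703 0.0537 0.0557] F [-12.6   0.2  28.1] open 0.392 q [-0.08  0.27  1.94  0.    0.92 -0.09]
[[135.0, 157.0], [205.0, 204.0], [277.0, 252.0], [351.0, 303.0], [422.0, 351.0], [463.0, 378.0]]
```

View pics/c15.png

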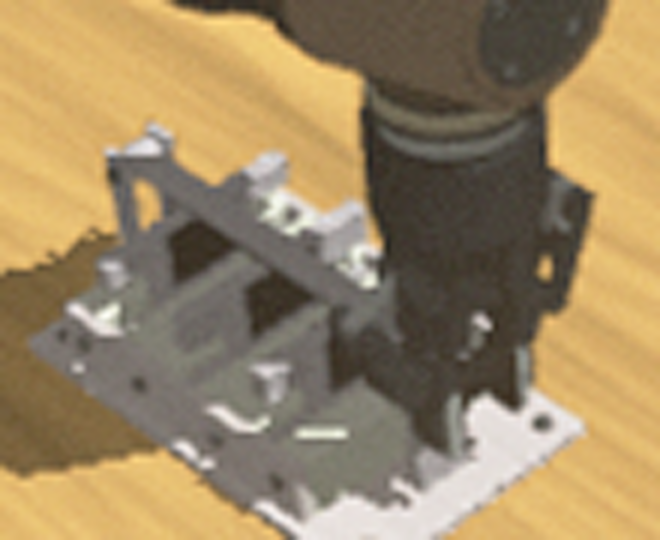

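step_arm:
  gripper: [1,1,0,-0.7,-0.7,-0.7,-0.7,-0.7,-0.7,-0.7,-0.7]
  linear:
    - [0,0,-0.005]
    - [0,0,-0.005]
    - [0,0,-0.005]
    - [0,0,-0.005]
    - [0,0,-0.005]
    - [0,0,-0.005]
    - [0,0,-0.03]
    - [0,0,-0.08]
    - [0,0,-0.14]
    - [0,0,-0.2]
    - [0,0,-0.2]
  delta_rot:
    - [0,0,0]
    - [0,0,0]
    - [0,0,0]
    - [0,0,0]
    - [0,0,0]
    - [0,0,0]
    - [0,0,0]
    - [0,0,0]
    - [0,0,0]
    - [0,0,0]
    - [0,0,0]

```text
time: 33.02
eef_pos: [0.5729, 0.0525, 0.2572]
tcp_rot: [1.0, 0.001, 0.007, 0.001]
contact_force: [0.3, 0.4, -0.1]
opening: 0.848
```

Run:
```python
from plant import ctrl
from h import *
plan(ctrl,[])
S=ctrl.read_camera("side"); T=ctrl.read_camera("top")
def cr(im,x,y,w,h,k): return cv2.resize(im[y:y+h,x:x+w,::-1],None,fx=k,fy=k,interpolation=cv2.INTER_CUBIC)
cv2.imwrite("pics/c16.png",np.hstack([cr(S["frame"],165,130,110,90,5),cr(S["frame"],240,120,120,180,2.5)]))
Q=np.array([[0,.092-d,.085] for d in(0,.222)])
print(((proj(S,tf((.5685,.1835,0),Q))-[165,130])*5).round(0).tolist())
```

```text
t 33.02 tcp [0.5729 0.0525 0.2572] F [ 0.3  0.4 -0.1] open 0.848 q [-0.08  0.04  1.81  0.    1.28 -0.09]
[[113.0, 131.0], [386.0, 315.0]]
```

View pics/c16.png

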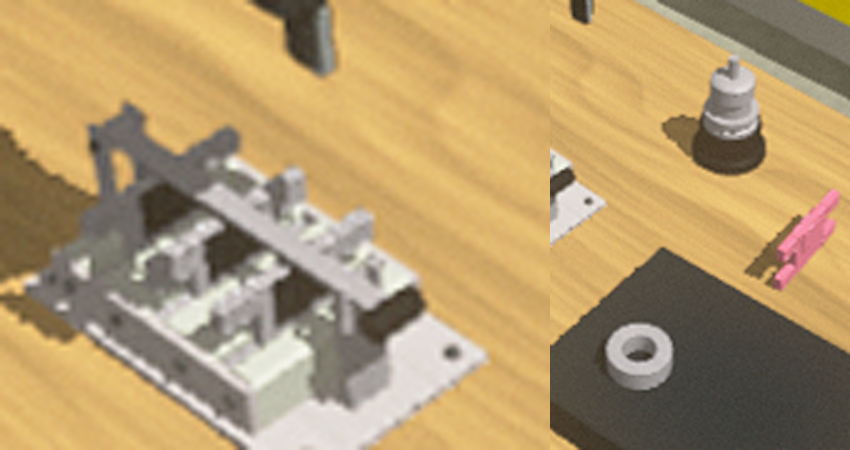

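step_arm:
  gripper: [-0.7,-0.7,-0.7]
  linear:
    - [0,0,0]
    - [0,0,0]
    - [0,0,0]
  delta_rot:
    - [0,0,0]
    - [0,0,0]
    - [0,0,0]

```text
time: 33.5
eef_pos: [0.5692, 0.0527, 0.2485]
tcp_rot: [1.0, 0.001, -0.001, -0.0]
contact_force: [-0.2, -0.8, -0.5]
opening: 0.85
```

```bash
python3 -c "
from plant import ctrl
print(ctrl.get_state()['contact_force'], ctrl.sign_off())"
```

```text
the job is handed in; nothing more can be done
[-0.19391737 -0.81891703 -0.49384829] None
```

The gauge is in the free slot and let go, the hold-down bar is closed in its catch, and I handed the job in at 33.5 s of the 56 s.

**First attempt failed:** I had gripped the gauge a few mm off centre, so one end caught on the block and it tipped about 20° in the fingers. I lifted it out, stood it upright on the granite again, regripped it on centre and lowered it. The second time it went in without side load until it touched the floor.

**Last checks:**
- **Gauge:** it bottomed with the fingers at the height expected for fully home. In the side view its top lines up with the two racked gauges.
- **Bar:** it stopped hard at 28 N and stayed down after release. The T-grip sits within about 1 pixel of where it should be at joint 0.
- **Other parts:** the ring and tool holder appear unmoved by eye; I did not measure them or the racked gauges. The arm ended clear of everything with no contact force.

**Disagreements and limits:**
- The slot turned out about 5 mm further in y than my first camera estimate, and I settled it by touch.
- The bar's stop came about 8 mm lower at the fingers than I had computed, probably from my estimate of the grip height.
- I viewed 18 pictures against the budget of 10, mostly to sort out the failed first insertion.

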